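Refit the drain filter of a washing-machine pump

TASK

Fit the new blue filter into the drain pump in the vice and lock it. It is a tight fit that catches on the rim if pushed in square, so start it tilted by a good ten degrees with its lugs between the claws, lower edge of the barrel in the bore first, then stand it up straight and ease it fully home without forcing it. Turn it clockwise by its bar until the bar lies in line with the red marks, let go, and leave the old filter and the other things on the worktop where they are.

Things in the scene. Friction and masses are not known exactly. Their poses are not given: they have to be found in the camera images.
- filter: new drain filter, 84 mm tall, 90 g, loose, upright on its foot. Origin: centre of the foot; z along its axis up to the bar, x along the finger bar. White barrel 44 mm in diameter, 52 mm long, flat sharp-edged foot; blue cap 62 mm in diameter, z = 52 to 60 mm; on it an upright finger bar 48 mm long (x), 12 mm thick (y), z = 60 to 84 mm. Half a turn about z makes no difference.
- filter_bar (a point): middle of the top edge of the new filter's finger bar, 84 mm above the foot on its axis; the grip is across the bar's 12 mm
- filter_lug (a point): outer end of one of the cap's two lugs, 38 mm from the axis, 55 mm above the foot: they stick out of the cap's edge at the filter's +x (this one) and -x, under the bar's ends, 12 mm wide (y), z = 52 to 58 mm
- vice: blue bench vice, fixed, with a drain pump clamped in it. Origin on the worktop; z up; x along its jaws, where the pump's thick inlet spigot points (40 mm pipe, 97 to 137 mm above the worktop, out to 80 mm from the bore). The pump is clamped by eye between packing strips: bore upright, red marks in line with x, but the bore's axis is up to 14 mm along x and 8 mm along y off the vice's z axis.
- bore_about (a point): point on the vice's axis at the height of the bore's mouth, 150 mm above the vice's origin; the mouth's true centre is up to 14 mm along x and 8 mm along y beside it. Round bore 45 mm in diameter, sharp rim, 56 mm deep, in a flat flange 90 mm in diameter. Home, the cap lies on the flange and the foot is 52 mm below this height. More than 30 N between filter and pump counts as forcing it.
- lip_about (a point): 21 mm below bore_about, inside the bore: the middle of the rubber lip, four sprung pads at 14 to 28 mm depth that squeeze the barrel; a light drag of a few newtons; the filter stays where it is left in it
- claw_about (a point): red mark on the roof of the claw on the flange's +x side (a twin at -x), 39.5 mm from the axis, 12 mm above the flange, off as bore_about is. Claws: 33.5 to 45 mm from the bore's axis, 21 mm wide; 8 mm free under the roof for a lug. Lugs pass between them with the bar 0.7 to 1.9 rad (best 0.85) anticlockwise from the vice's x, seen from above; turned clockwise they meet a stop just past it.
- old_filter: the worn-out filter taken from the pump: same shape and size as the new one but brownish grey all over, half of its finger bar snapped off; loose, stands upright; origin at the centre of its foot
- screwdriver: screwdriver lying on the worktop, loose; origin at its middle
- clamp: steel hose clamp, a ring 40 mm across and 10 mm high lying flat, loose; origin at the centre of its underside
- impeller: black six-bladed pump impeller, 32 mm across and 16 mm high, loose; origin at the centre of its underside
- dosing_cup: blue plastic dosing cup, 60 mm across and 55 mm high, loose; origin at the centre of its underside
Mind the look-alikes: they are no part of the job. Leave any turquoise look-alike of the filter alone.

How it is judged:
On the way, in this order (a step that is already met when the one before it is completed fails the run):
1. the filter is tilted by more than 0.14 rad with the lower edge of its foot in the bore (foot centre no more than 2 mm above the mouth and within 24 mm of bore_about) (angle between the z axis of filter and the z axis of vice, either way round above 0.14 rad and z of filter in the frame of bore_about between -0.02 and 0.002 m and horizontal distance between filter and bore_about below 0.024 m), for 0.05 s.
2. the filter is straight and home in the bore (cap within 2 mm of the flange), not yet locked (z of filter in the frame of bore_about below -0.05 m and horizontal distance between filter and bore_about below 0.018 m and angle between the z axis of filter and the z axis of vice, either way round below 0.04 rad and angle between the x axis of filter and the x axis of vice, either way round above 0.5 rad), for 0.1 s.
At the end, for the whole second after the job is handed in: The new filter is straight and home in the bore (cap within 2 mm of the flange, upright within 0.04 rad), turned so that its bar is within 0.15 rad of the vice's x axis with the lugs under the claws, released and at rest (z of filter in the frame of bore_about below -0.05 m and horizontal distance between filter and bore_about below 0.018 m and angle between the z axis of filter and the z axis of vice, either way round below 0.04 rad and angle between the x axis of filter and the x axis of vice, either way round below 0.15 rad and linear speed of filter below 0.01 m/s and contact force between the fingers and filter below 0.1 N); the robot touches nothing.
It fails at once if the filter is forced: more than 30 N between filter and pump (contact force between filter and vice above 30 N).
It fails at once if the old filter or another loose thing on the worktop is moved by more than 20 mm (distance of any of old_filter, screwdriver, clamp, impeller, dosing_cup from where it was at the start of the episode above 0.02 m).
It also fails if it takes over 72 s, if anything falls off the work surface, if the arm or the gripper's body presses on something with over 40 N, if the wrist force passes 120 N, or if a joint passes its speed limit or range.

ROBOT

A 6-joint arm with a two-finger parallel gripper is mounted at the origin on the work surface. World frame = base frame: x ahead of the robot, y to its left, z up, the work surface at z = 0. Lengths are in m, angles in rad, forces in N, time in s.
With the tool pointing down it reaches from about 0.25 to 0.725 m from the base axis. Payload 4 kg.
Tool frame: the origin (TCP) lies on the centre line of the jaws, within the pads' length; the fingertips stand ahead of it and the grasp point (between the pads) lies 11 mm behind it (bot.tip_extent is the z of the fingertips in the tool frame, in m); z points along the fingers, y is the direction in which the jaws open and shut (so a half turn about z gives the same grasp; the last joint's range is limited). The gripper opens to 85 mm and grips with 20 to 120 N. Pads are 22 mm wide; open, the fingers measure 114 mm over their backs; the gripper's body (76 mm by 85 mm) begins 54 mm behind the grasp point. The pads swing forward as they close: fully open they stand 13 mm farther back than shut.
Start: joints at [0, 0.241, 0.005, 1.335, 0, 1.571], TCP at [0.5, -0, 0.203] pointing down, gripper open.
Joint ranges: [-2.72, 2.72], [-1.05, 1.87], [-1.09, 1.28], [-1.99, 2.15], [-1.42, 1.44], [-3.14, 3.14]. Speed limits (rad/s): [2.79, 2.79, 3.14, 3.14, 3.14, 3.14].

INTERFACE

Orientations are given as a unit quaternion [x, y, z, w].
In Python, from workcell import bot gives the robot as it stands.
- The arm moves only by the shell command python3 -m jog 'ROWS'. ROWS is JSON, a list that holds one entry, the list of rows, each a list of 7 numbers: the shift along the world's x, y, z in m, then the turn, a rotation vector about the world's x, y, z in degrees, then the closure in counts, from 0 (fully open) to 255 (shut). In form: [[[tx, ty, tz, ax, ay, az, fingers], ...]]. A call has 1 to 10 rows; each row is the pose to reach, as a shift and turn from the pose commanded when the call began; what a row does not reach only later rows make up. A row lasts 1/12 s, in which the tool goes at most 41.7 mm and 7.16 degrees, less where a joint would pass 70% of its speed; a pose out of reach is approached as far as the arm can. A call with a gripper value outside its range is refused whole. The fingers move at their own pace and stop on an object; the grip force is fixed at half the most. Time passes only in rows, so rows that repeat a pose let the fingers close. It gives the time, the measured TCP pose, the force and the opening at its end, in the units of the state.
- bot.get_obs(): the state, without advancing time (a new reading comes with each control period).
- bot.camera(name): name is "scene" or "side" or "wrist"; returns the picture (384x512x3 uint8, blue, green, red); there is no depth.
- bot.camera_model(name): a dict with "K" (3x3 intrinsics, pixels), "T" (4x4, takes a point from camera to world coordinates). Camera axes: x right, y down, z forward; pixel columns grow to the right and rows downward; lengths in m; the calibration is good to about 2 mm. A picture is of the moment at which its call begins: read the wrist's pose just before it. camera_model takes no time and is no camera call; for the wrist camera it gives the pose at the moment of the call.
- bot.job_done(): hands the job in, once; it reports no verdict.
The state is a dict: "clock": time; "joint_pos": joint angles; "joint_vel": joint speeds; "tau": joint torques, N m; "eef_pos": TCP position; "tool_rot": TCP orientation; "ft_force": force on the tool from outside, world axes, zero at the start; "ft_torque": the same for the moment, N m; "grip_width": finger opening in m.
Only numpy, scipy, OpenCV 4.12 (cv2) and the standard library are available. Lean on these libraries where they do the work, as an engineer would, in place of code of your own. Each camera call takes 0.05 s, during which the arm holds its last target. There are 200 camera calls.

## Working session

There is one attempt and no reset: what is moved stays moved. The work goes in short steps, Python scripts to look and compute and a shell command to move; the robot and the scene stay as the last step left them, time stands still between calls to the robot, and variables do not carry over. Pictures are saved under pics/ and viewed, about 8 in all and at most 12, crops included, and the job is handed in when it is done.

```bash
ls; mkdir -p pics; python3 - <<'E'
from workcell import bot
import cv2,numpy as np
np.set_printoptions(precision=4,suppress=True)
o=bot.get_obs();print(o['clock'],o['eef_pos'],o['tool_rot'],o['grip_width'],bot.tip_extent)
for n in ['scene','side','wrist']:
    m=bot.camera_model(n);print(n,m['K'],m['T'])
    im=bot.camera(n);cv2.imwrite(f'pics/{n}0.png',im)
E
```

```text
pics
0.0 [0.4993 0.     0.2022] [ 0.7071  0.7071 -0.0008 -0.0007] 0.08545914040308057 0.008
scene [[389.9362   0.     261.2325]
 [  0.     389.9362 195.519 ]
 [  0.       0.       1.    ]] [[ 0.821   0.4185 -0.3885  0.9313]
 [ 0.571  -0.6084  0.5513 -0.5378]
 [-0.0057 -0.6744 -0.7384  0.8405]
 [ 0.      0.      0.      1.    ]]
side [[413.1334   0.     254.8022]
 [  0.     413.1334 190.9223]
 [  0.       0.       1.    ]] [[-0.9876 -0.1177  0.1039  0.4547]
 [-0.1565  0.6874 -0.7092  0.6943]
 [ 0.012  -0.7167 -0.6973  0.7616]
 [ 0.      0.      0.      1.    ]]
wrist [[264.5782   0.     258.2233]
 [  0.     264.5782 194.4525]
 [  0.       0.       1.    ]] [[ 1.      0.0003 -0.0024  0.499 ]
 [-0.0004 -0.9558 -0.2941  0.0753]
 [-0.0024  0.2941 -0.9558  0.3718]
 [ 0.      0.      0.      1.    ]]
```

View pics/scene0.png

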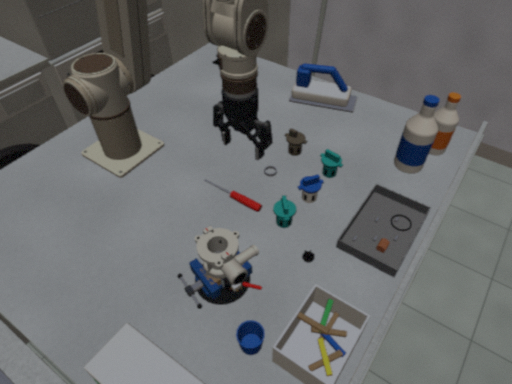

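View pics/side0.png

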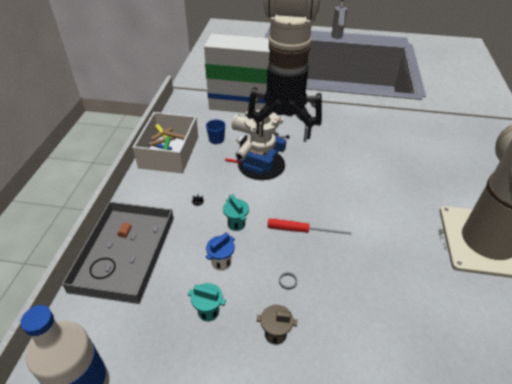

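The scene view shows the blue filter at about (311,186) between two turquoise ones, with the vice and pump at (220,250). In the side view the filter is at about (221,248) and the pump at (262,135). I'll enlarge both areas.

```bash
cat > h.py <<'E'
from workcell import bot
import cv2,numpy as np
np.set_printoptions(precision=4,suppress=True)
def ray(m,p):
    d=np.linalg.inv(m['K'])@[p[0],p[1],1]; d=m['T'][:3,:3]@d
    return m['T'][:3,3],d/np.linalg.norm(d)
def onz(m,p,z):
    c,d=ray(m,p); return c+d*(z-c[2])/d[2]
def tri(obs):
    A=np.zeros((3,3));b=np.zeros(3)
    for m,p in obs:
        c,d=ray(m,p);P=np.eye(3)-np.outer(d,d);A+=P;b+=P@c
    x=np.linalg.solve(A,b); 
    return x,[np.linalg.norm(np.cross(x-ray(m,p)[0],ray(m,p)[1])) for m,p in obs]
def proj(m,X):
    T=np.linalg.inv(m['T']);q=m['K']@(T[:3,:3]@np.asarray(X)+T[:3,3]);return q[:2]/q[2]
E
python3 - <<'E'
import cv2,numpy as np
a=cv2.imread('pics/scene0.png');b=cv2.imread('pics/side0.png')
def c(i,x,y,w,h,s):return cv2.resize(i[y:y+h,x:x+w],None,fx=s,fy=s,interpolation=cv2.INTER_CUBIC)
v=np.vstack([np.hstack([c(a,175,220,100,75,4),c(a,275,150,100,75,4)]),np.hstack([c(b,215,100,100,75,4),c(b,180,200,100,75,4)])])
cv2.imwrite('pics/crops.png',v)
E
```

```text
(no output)
```

View pics/crops.png

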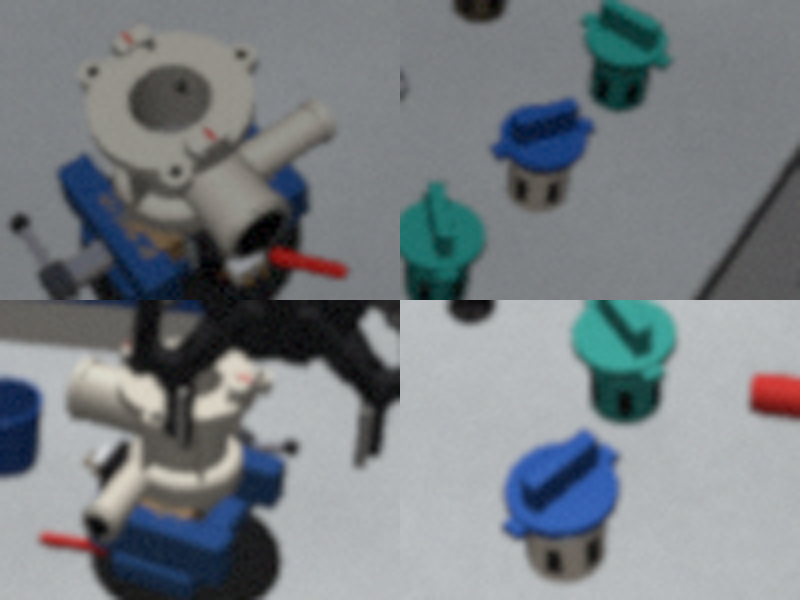

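View pics/wrist0.png

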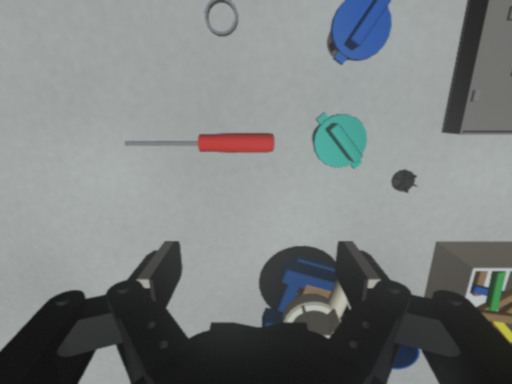

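Crops: the pump's two red marks are at scene (206.8,229.5) and (227.3,253.5), with the bore at (217.5,244.5). The thick spigot lies on the lower mark's side. In the wrist view the filter is at (361,25) with its bar slanting. Next I compute poses.

```bash
python3 - <<'E'
from h import *
ms={n:bot.camera_model(n) for n in ['scene','side','wrist']}
im={n:cv2.imread(f'pics/{n}0.png') for n in ms}
s=im['scene']
def red(i,x0,y0,x1,y1,t=40):
    c=i[y0:y1,x0:x1].astype(int);w=np.clip(c[...,2]-c[...,1]-t,0,None)
    yy,xx=np.mgrid[y0:y1,x0:x1];return np.array([(w*xx).sum(),(w*yy).sum()])/w.sum(),(w>0).sum()
p1,n1=red(s,200,224,214,236);p2,n2=red(s,221,248,234,259)
X1=onz(ms['scene'],p1,.162);X2=onz(ms['scene'],p2,.162);print('marks',p1,n1,p2,n2,X1,X2,(X1+X2)/2,np.linalg.norm(X2-X1),np.arctan2(*(X2-X1)[1::-1]))
print('bore',onz(ms['scene'],(217.5,244.5),.15))
# bore hole ellipse: dark region
g=cv2.cvtColor(s,cv2.COLOR_BGR2GRAY); print(g[244:246,195:242])
for n in ms:
    h=cv2.cvtColor(im[n],cv2.COLOR_BGR2HSV);k=cv2.inRange(h,(106,110,50),(125,255,255))
    cnt,_,st,ce=cv2.connectedComponentsWithStats(k)
    for i in range(1,cnt):
        if st[i,4]>60: print(n,st[i],ce[i],onz(ms[n],ce[i],.06))
E
```

```text
marks [206. 229.] 1 [227.0588 253.0588] 2 [ 0.5314 -0.1812  0.162 ] [ 0.6083 -0.2045  0.162 ] [ 0.5698 -0.1928  0.162 ] 0.08030726294008984 -0.29412364030378074
bore [ 0.572  -0.1929  0.15  ]
[[129 134 143 144 147 145 145 145 146 145 142 130  84  65  61  64  66  65
   70  71  74  73  76  75  74  76  75  80  79  76  75  80  99 130 144 144
  148 145 145 147 144 145 142 136 134 134 135]
 [132 137 144 143 146 148 146 146 148 146 144 129  89  59  61  58  66  67
   67  70  74  73  76  77  75  78  78  74  80  78  72  77 103 130 143 146
  146 144 146 145 147 144 137 130 132 133 133]]
scene [297  64  50  27 593] [317.7875  74.2108] [0.3422 0.676  0.06  ]
scene [424  95  15  12 145] [430.9379 100.4138] [0.7508 0.7461 0.06  ]
scene [397 137  34  29 568] [412.3398 153.368 ] [0.7962 0.4421 0.06  ]
scene [298 175  25  18 310] [310.5484 183.6968] [0.6084 0.1593 0.06  ]
scene [190 259  32  36 362] [203.5028 278.116 ] [ 0.5577 -0.2383  0.06  ]
scene [237 321  27  33 701] [250.0999 336.2026] [ 0.7238 -0.287   0.06  ]
scene [322 334  23  21 117] [332.4444 342.4444] [ 0.8677 -0.2029  0.06  ]
side [209  94  41   7 166] [228.747  97.   ] [ 0.7077 -0.4274  0.06  ]
side [207 120  18  23 334] [215.6886 130.5659] [ 0.7083 -0.2449  0.06  ]
side [242 137  44  37 640] [262.7609 158.2109] [ 0.5579 -0.1457  0.06  ]
side [206 233  28  26 557] [220.0934 246.7935] [0.6055 0.1622 0.06  ]
side [ 21 305  32  31 743] [ 36.611  319.9004] [0.9001 0.3827 0.06  ]
side [ 71 349  34  35 515] [ 92.7786 372.3223] [0.758  0.4556 0.06  ]
wrist [ 332    0   59   64 2954] [360.5325  27.9739] [0.6041 0.1592 0.06  ]
wrist [299 260  36  12  97] [317.0515 265.2165] [ 0.5774 -0.1202  0.06  ]
wrist [278 270  56  42 798] [299.5877 285.4774] [ 0.5554 -0.152   0.06  ]
wrist [473 286  15   9  98] [480.102  289.9592] [ 0.8056 -0.159   0.06  ]
wrist [393 346  26  23 385] [405.9688 357.0234] [ 0.7227 -0.279   0.06  ]
```

```bash
python3 -m jog '[[[0.035,0.04,0,0,0,0,0],[0.07,0.08,0,0,0,0,0],[0.1,0.12,0,0,0,0,0],[0.105,0.16,0,0,0,0,0],[0.105,0.16,0,0,0,0,0],[0.105,0.16,0,0,0,0,0],[0.105,0.16,0,0,0,0,0]]]'
python3 - <<'E'
from h import *
o=bot.get_obs();print(o['joint_pos'],o['eef_pos'],o['ft_force'])
m=bot.camera_model('wrist');i=bot.camera('wrist');cv2.imwrite('pics/w1.png',i)
h=cv2.cvtColor(i,cv2.COLOR_BGR2HSV);k=cv2.inRange(h,(106,110,50),(125,255,255))
cnt,_,st,ce=cv2.connectedComponentsWithStats(k)
for j in range(1,cnt):
    if st[j,4]>200: print(st[j],ce[j],onz(m,ce[j],.06))
E
```

```text
clock: 0.73
eef_pos: [0.6048, 0.1615, 0.2017]
tool_rot: [0.706, 0.708, -0.001, -0.0]
ft_force: [0.5, -0.3, -0.5]
grip_width: 0.0852
[ 0.2611  0.5018  0.3831  1.4542 -0.0003  1.829 ] [0.6048 0.1615 0.2017] [ 0.5219 -0.2511 -0.5091]
[ 236  151   49   53 1901] [259.6507 177.253 ] [0.6053 0.1626 0.06  ]
```

View pics/w1.png

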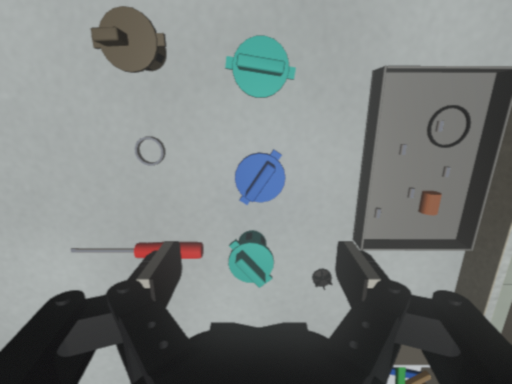

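The wrist view shows the filter at (260,177), with lugs at about (246,201) and (276,155). Next: accurate centre and yaw.

```bash
cat > fm.py <<'E'
from h import *
def filt(i,m,ztop=.06,zlug=.055):
    h=cv2.cvtColor(i,cv2.COLOR_BGR2HSV);k=cv2.inRange(h,(106,110,40),(125,255,255))
    cnt,l,st,ce=cv2.connectedComponentsWithStats(k)
    j=1+np.argmax(st[1:,4]);c=max(cv2.findContours((l==j).astype(np.uint8),0,cv2.CHAIN_APPROX_NONE)[0],key=len)[:,0]
    P=np.array([onz(m,p,zlug)[:2] for p in c])
    D=np.linalg.norm(P[:,None]-P[None],axis=2);a,b=np.unravel_index(D.argmax(),D.shape)
    return P,P[a],P[b],D.max(),c[a],c[b]
if __name__=='__main__':
    m=bot.camera_model('wrist');i=cv2.imread('pics/w1.png')
    P,a,b,d,pa,pb=filt(i,m)
    print(pa,pb,a,b,d,'mid',(a+b)/2,'yaw',np.degrees(np.arctan2(*(a-b)[::-1]))%180)
    # average of near-extreme points
    mid=(a+b)/2;r=np.linalg.norm(P-mid,axis=1);Q=P[r>35e-3]-mid;print(len(Q))
    A=np.degrees(np.arctan2(Q[:,1],Q[:,0]))%180;print(A.mean())
    g=cv2.resize(i[140:215,220:300],None,fx=7,fy=7,interpolation=2);cv2.imwrite('pics/w1c.png',g)
    # bar: fit on top brightness at z=.084
    print('centre ray at .084',onz(m,(260,177),.084))
E
python3 fm.py
```

```text
[245 203] [275 151] [0.5866 0.1265] [0.6233 0.1921] 0.07512279694383665 mid [0.605  0.1593] yaw 60.78039174908032
19
56.338185606167166
centre ray at .084 [0.6054 0.1672 0.084 ]
```

View pics/w1c.png

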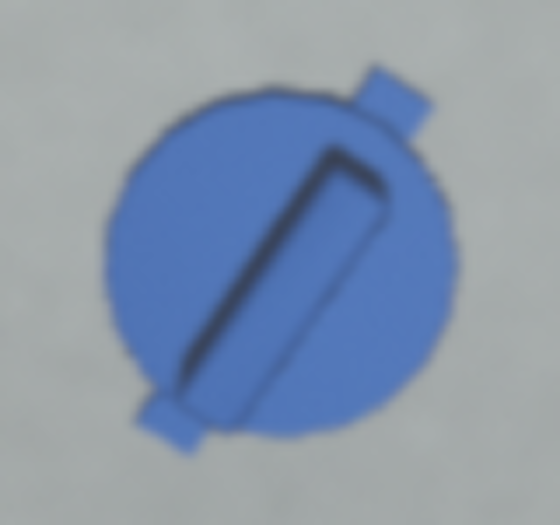

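Crop: bar and lugs agree at about 56.2° yaw, with the centre near (0.606, 0.162). I'm rotating the tool +146° and descending.

```bash
python3 -m jog '[[[0.001,0,0,0,0,73,40],[0.001,0,0,0,0,73,40],[0.001,0,0,0,0,73,40],[0.001,0,0,0,0,73,40],[0.001,0,0,0,0,73,40],[0.001,0,0,0,0,73,40],[0.001,0,0,0,0,73,40],[0.001,0,0,0,0,73,40],[0.001,0,0,0,0,73,40],[0.001,0,0,0,0,73,40]]]'
python3 -m jog '[[[0,0,-0.02,0,0,73,80],[0,0,-0.04,0,0,73,80],[0,0,-0.06,0,0,73,80],[0,0,-0.06,0,0,73,80],[0,0,-0.06,0,0,73,80],[0,0,-0.06,0,0,73,80],[0,0,-0.06,0,0,73,80],[0,0,-0.06,0,0,73,80],[0,0,-0.06,0,0,73,80],[0,0,-0.06,0,0,73,80]]]'
python3 -m jog '[[[0,0,-0.01,0,0,2,80],[0,0,-0.01,0,0,2,80],[0,0,-0.01,0,0,2,80]]]'
python3 - <<'E'
from h import *
from scipy.spatial.transform import Rotation as R
o=bot.get_obs();print(o['joint_pos'],o['eef_pos'],o['ft_force'],o['ft_torque'],bot.tip_extent,o['grip_width']);print(R.from_quat(o['tool_rot']).as_matrix())
E
```

```text
clock: 1.62
eef_pos: [0.6055, 0.1579, 0.2035]
tool_rot: [0.158, 0.987, -0.0, -0.0]
ft_force: [0.1, 0.2, -0.7]
grip_width: 0.072
clock: 2.45
eef_pos: [0.6055, 0.1579, 0.1435]
tool_rot: [-0.45, 0.893, -0.0, -0.0]
ft_force: [-0.2, -0.3, -0.1]
grip_width: 0.0586
clock: 2.7
eef_pos: [0.6051, 0.1583, 0.1329]
tool_rot: [-0.462, 0.887, 0.0, -0.001]
ft_force: [0.3, 0.1, 0.1]
grip_width: 0.0583
[ 0.2561  0.5268  0.2451  1.2909 -0.0002 -0.705 ] [0.6051 0.1583 0.1329] [0.3322 0.0637 0.0599] [-0.016   0.0347 -0.006 ] 0.008 0.05829789955624741
[[-0.5727 -0.8198 -0.0016]
 [-0.8198  0.5727 -0.0007]
 [ 0.0015  0.0009 -1.    ]]
```

```bash
python3 -m jog '[[[0.0005,0.001,-0.02,0,0,1,80],[0.0005,0.001,-0.04,0,0,1,80],[0.0005,0.001,-0.055,0,0,1,80],[0.0005,0.001,-0.061,0,0,1,80],[0.0005,0.001,-0.061,0,0,1,80],[0.0005,0.001,-0.061,0,0,1,80]]]'
python3 -m jog '[[[0,0,0,0,0,0,150],[0,0,0,0,0,0,200],[0,0,0,0,0,0,255],[0,0,0,0,0,0,255],[0,0,0,0,0,0,255],[0,0,0,0,0,0,255],[0,0,0,0,0,0,255],[0,0,0,0,0,0,255],[0,0,0,0,0,0,255]]]'
```

```text
clock: 3.2
eef_pos: [0.6067, 0.1607, 0.0727]
tool_rot: [-0.471, 0.882, -0.0, 0.0]
ft_force: [-0.3, -0.1, 0.6]
grip_width: 0.0585
clock: 3.95
eef_pos: [0.6065, 0.161, 0.072]
tool_rot: [-0.471, 0.882, 0.0, -0.0]
ft_force: [0.5, -0.1, -0.6]
grip_width: 0.0
```

Grip width reads 0, so the jaws closed on nothing. Looking.

```bash
python3 - <<'E'
from h import *
o=bot.get_obs();print(o['grip_width'],o['eef_pos'],bot.tip_extent)
a=bot.camera('scene');b=bot.camera('side');c=bot.camera('wrist')
cv2.imwrite('pics/a.png',a);cv2.imwrite('pics/b.png',b);cv2.imwrite('pics/c.png',c)
r=lambda i,x,y,w,h:cv2.resize(i[y:y+h,x:x+w],(400,300),interpolation=2)
cv2.imwrite('pics/g1.png',np.vstack([np.hstack([r(a,260,110,100,75+25),r(b,165,160,120,90)]),np.hstack([r(c,0,0,512,384)]*2)]))
E
```

```text
2.672680985464688e-05 [0.6065 0.161  0.072 ] 0.008
```

View pics/g1.png

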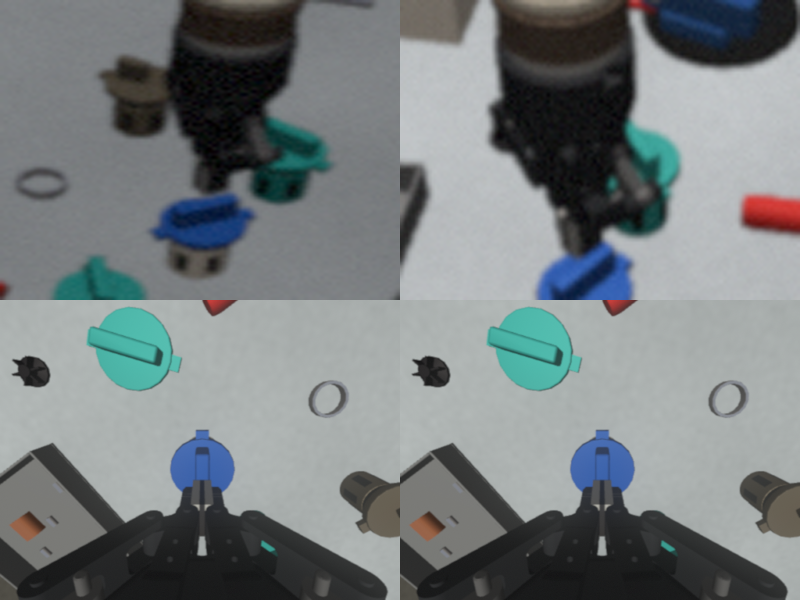

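The jaws shut short of the bar: the fingertips look above and beside it, and the filter is unmoved. I triangulate the tips and the filter.

```bash
python3 - <<'E'
from h import *
s,d,w=[bot.camera_model(n) for n in('scene','side','wrist')]
print('tip',tri([(s,(311.2,173)),(d,(219,235))]))
print('w T',w['T'])
a=cv2.imread('pics/a.png');b=cv2.imread('pics/b.png');c=cv2.imread('pics/c.png')
# filter end lug in wrist
for n,p in(('lug far',(202*1.28,131*1.28)),('cap left',(171*1.28,168*1.28)),('cap right',(235*1.28,168*1.28))): print(n,onz(w,p,.055),onz(w,p,.06))
for n,m,i in(('s',s,a),('d',d,b)):
    h=cv2.cvtColor(i,cv2.COLOR_BGR2HSV);k=cv2.inRange(h,(106,110,50),(125,255,255))
    q=proj(m,[.606,.161,.06]).astype(int);cnt,l,st,ce=cv2.connectedComponentsWithStats(k)
    for j in range(1,cnt):
        if np.hypot(*(ce[j]-q))<25 and st[j,4]>30: print(n,q,st[j],ce[j])
    for z in(0,.06,.064,.084): print(z,proj(m,[.606,.161,z]))
E
```

```text
tip (array([0.6058, 0.1614, 0.0983]), [np.float64(0.00041134516366085757), np.float64(0.0004113451636609661)])
w T [[-0.8311  0.5318  0.1625  0.5642]
 [ 0.5561  0.7948  0.2429  0.0992]
 [ 0.      0.2923 -0.9563  0.2416]
 [ 0.      0.      0.      1.    ]]
lug far [0.5846 0.1301 0.055 ] [0.5841 0.1293 0.06  ]
cap left [0.6297 0.1436 0.055 ] [0.6279 0.1424 0.06  ]
cap right [0.5783 0.178  0.055 ] [0.5779 0.1759 0.06  ]
s [310 182] [298 175  25  18 314] [310.5127 183.6369]
0 [308.3198 197.4246]
0.06 [310.1155 182.9993]
0.064 [310.2404 181.9957]
0.084 [310.8753 176.8948]
d [219 246] [206 232  28  27 560] [220.1339 246.7089]
0 [221.2519 263.0057]
0.06 [219.9997 246.3062]
0.064 [219.912  245.1364]
0.084 [219.465  239.1748]
```

The fingertips are at z≈0.098 with the TCP reading 0.072, about 34 mm higher than the tool frame implies, so they closed above the bar. I'll reopen, go down in small steps watching force, then close.

```bash
python3 -m jog '[[[0,0,0,0,0,0,100],[0,0,0,0,0,0,100],[0,0,0,0,0,0,100],[0,0,0,0,0,0,100],[0,0,0,0,0,0,100],[0,0,-0.01,0,0,0,100],[0,0,-0.02,0,0,0,100],[0,0,-0.025,0,0,0,100],[0,0,-0.025,0,0,0,100]]]'
python3 - <<'E'
from h import *
a=bot.camera('scene');b=bot.camera('side');c=bot.camera('wrist')
r=lambda i,x,y,w,h:cv2.resize(i[y:y+h,x:x+w],(400,300),interpolation=2)
cv2.imwrite('pics/g2.png',np.vstack([np.hstack([r(a,260,110,120,90),r(b,165,175,120,90)]),np.hstack([r(c,128,96,256,192)]*2)]))
E
```

```text
clock: 4.85
eef_pos: [0.6046, 0.1605, 0.0443]
tool_rot: [-0.471, 0.882, 0.001, -0.002]
ft_force: [-1.0, 0.0, 0.3]
grip_width: 0.0517
```

View pics/g2.png

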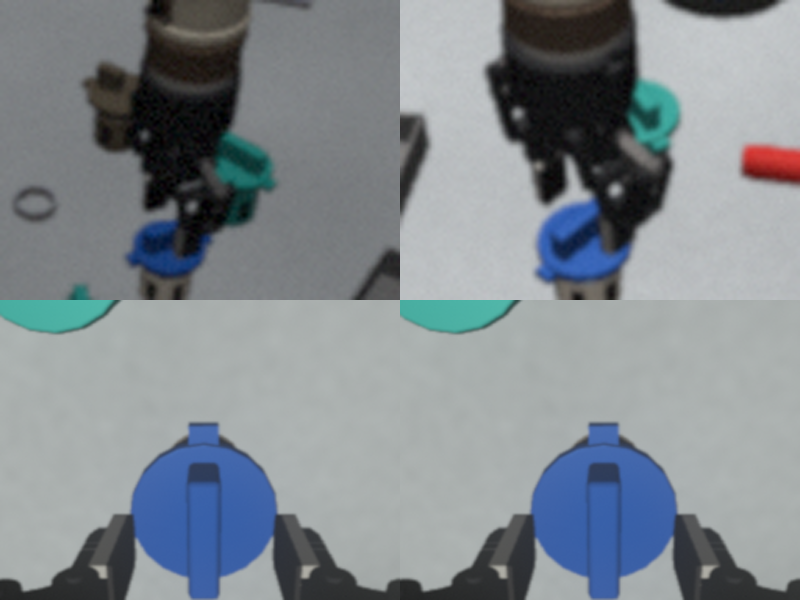

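```bash
python3 - <<'E'
from h import *
s,d,w=[bot.camera_model(n) for n in('scene','side','wrist')]
print('A',tri([(s,(305,172.1)),(d,(231,249.4))]));print('B',tri([(s,(316.1,185)),(d,(209.1,235))]))
for n,r in(('s',s),('d',d)):
  for X in([.584,.175,.07],[.626,.146,.07]): print(n,proj(r,X))
E
```

```text
A (array([0.5787, 0.1766, 0.0749]), [np.float64(0.0002373560542890505), np.float64(0.00023735605428884426)])
B (array([0.6311, 0.1481, 0.0775]), [np.float64(0.0006763627121395665), np.float64(0.0006763627121395018)])
s [306.1202 174.4019]
s [314.0477 186.6622]
d [228.6252 249.9489]
d [212.1921 236.7318]
```

Both tips are at about z=0.076, straddling the bar evenly. I go 8 mm lower and close.

```bash
python3 -m jog '[[[0.001,0,-0.004,0,0,0,100],[0.001,0,-0.008,0,0,0,100],[0.001,0,-0.008,0,0,0,100],[0.001,0,-0.008,0,0,0,160],[0.001,0,-0.008,0,0,0,200],[0.001,0,-0.008,0,0,0,255],[0.001,0,-0.008,0,0,0,255],[0.001,0,-0.008,0,0,0,255],[0.001,0,-0.008,0,0,0,255],[0.001,0,-0.008,0,0,0,255]]]'
python3 -m jog '[[[0,0,0,0,0,0,255],[0,0,0,0,0,0,255]]]'
```

```text
clock: 5.83
eef_pos: [0.6076, 0.161, 0.0393]
tool_rot: [-0.471, 0.882, -0.0, 0.0]
ft_force: [-0.5, -0.2, 0.8]
grip_width: 0.0104
clock: 6.0
eef_pos: [0.6076, 0.161, 0.0393]
tool_rot: [-0.471, 0.882, -0.0, 0.0]
ft_force: [0.0, 0.4, 1.6]
grip_width: 0.01
```

Gripped. Lifting 0.2 m, and taking fixed-camera measurements of the bore while it's unobstructed.

```bash
python3 -m jog '[[[0,0,0.005,0,0,0,255],[0,0,0.02,0,0,0,255],[0,0,0.05,0,0,0,255],[0,0,0.08,0,0,0,255],[0,0,0.11,0,0,0,255],[0,0,0.14,0,0,0,255],[0,0,0.17,0,0,0,255],[0,0,0.2,0,0,0,255],[0,0,0.2,0,0,0,255],[0,0,0.2,0,0,0,255]]]'
python3 - <<'E'
from h import *
from scipy.spatial.transform import Rotation as R
o=bot.get_obs();print(o['eef_pos'],o['ft_force'],o['ft_torque'],o['grip_width'],o['joint_pos']);M=R.from_quat(o['tool_rot']).as_matrix();print(M,np.degrees(np.arctan2(M[1,1],M[0,1])))
for n in('scene','side'):
    m=bot.camera_model(n);i=bot.camera(n);cv2.imwrite(f'pics/{n}2.png',i)
    q=proj(m,[.571,-.193,.15]);x,y=q.astype(int)
    g=cv2.cvtColor(i,cv2.COLOR_BGR2GRAY)[y-20:y+20,x-25:x+25];g=cv2.resize(g,None,fx=8,fy=8,interpolation=2)
    k=(g<108).astype(np.uint8);k=cv2.morphologyEx(k,cv2.MORPH_OPEN,np.ones((9,9)))
    for c in cv2.findContours(k,0,1)[0]:
        if 3000<cv2.contourArea(c):
            e=cv2.fitEllipse(c);p=np.array(e[0])/8+[x-25,y-20]-0.44;print(n,q,p,np.array(e[1])/8,cv2.contourArea(c)/64,onz(m,p,.15))
E
```

```text
clock: 6.83
eef_pos: [0.6087, 0.1613, 0.2418]
tool_rot: [-0.471, 0.882, -0.001, 0.003]
ft_force: [0.1, -0.2, -0.4]
grip_width: 0.0104
[0.6087 0.1613 0.2418] [ 0.1147 -0.1829 -0.3856] [0.0592 0.0386 0.0232] 0.010353988308085654 [ 0.2591  0.4988  0.4809  1.5477  0.     -0.7225]
[[-0.5557 -0.8314  0.005 ]
 [-0.8314  0.5557  0.0014]
 [-0.0039 -0.0034 -1.    ]] 146.24099649123974
scene [217.134  244.3128] [230.1075 256.7303] [ 6.0436 22.6588] 84.6171875 [ 0.6135 -0.2022  0.15  ]
scene [217.134  244.3128] [216.8817 244.2691] [16.4725 21.0109] 271.7109375 [ 0.5705 -0.1932  0.15  ]
side [261.2489 119.2247] [259.4554 132.7805] [11.9646 43.0117] 267.390625 [ 0.5668 -0.1341  0.15  ]
side [261.2489 119.2247] [261.3865 119.1931] [ 7.6246 15.1903] 90.640625 [ 0.5707 -0.1932  0.15  ]
side [261.2489 119.2247] [250.6051 103.9315] [12.3171 45.1452] 351.7578125 [ 0.6099 -0.2595  0.15  ]
```

```bash
python3 -m jog '[[[-0.01,-0.033,0,0,0,-4,255],[-0.02,-0.066,0,0,0,-8,255],[-0.03,-0.1,0,0,0,-12,255],[-0.04,-0.133,0,0,0,-16,255],[-0.05,-0.166,0,0,0,-20,255],[-0.06,-0.2,0,0,0,-24.3,255],[-0.07,-0.233,0,0,0,-24.3,255],[-0.08,-0.266,0,0,0,-24.3,255],[-0.09,-0.3,0,0,0,-24.3,255],[-0.1,-0.333,0,0,0,-24.3,255]]]'
python3 -m jog '[[[-0.01,-0.033,0,0,0,0,255],[-0.02,-0.06,0,0,0,0,255],[-0.0225,-0.074,0,0,0,0,255],[-0.0225,-0.074,0,0,0,0,255],[-0.0225,-0.074,0,0,0,0,255],[-0.0225,-0.074,0,0,0,0,255]]]'
python3 - <<'E'
from h import *
from scipy.spatial.transform import Rotation as R
o=bot.get_obs();M=R.from_quat(o['tool_rot']).as_matrix();print(o['eef_pos'],o['joint_pos'],o['ft_force'],M,np.degrees(np.arctan2(M[1,1],M[0,1])))
i=bot.camera('wrist');cv2.imwrite('pics/w3.png',i);cv2.imwrite('pics/w3b.png',cv2.resize(i,(800,600),interpolation=2))
print(bot.camera_model('wrist')['T'])
E
```

```text
clock: 7.77
eef_pos: [0.5054, -0.1731, 0.2369]
tool_rot: [-0.275, 0.961, 0.001, -0.002]
ft_force: [0.6, -1.0, -1.2]
grip_width: 0.0106
clock: 8.27
eef_pos: [0.4844, -0.2451, 0.2377]
tool_rot: [-0.275, 0.961, 0.001, -0.001]
ft_force: [0.6, 0.2, -0.8]
grip_width: 0.0105
[ 0.4844 -0.2451  0.2377] [-0.4687  0.3188  0.2003  1.4553  0.0005 -1.0264] [ 0.5967  0.2274 -0.7677] [[-0.8485 -0.5292 -0.0024]
 [-0.5292  0.8485  0.0018]
 [ 0.0011  0.0028 -1.    ]] 121.95402456513862
[[-0.5296  0.8116  0.2466  0.421 ]
 [ 0.8482  0.5062  0.1558 -0.2843]
 [ 0.0016  0.2917 -0.9565  0.4077]
 [ 0.      0.      0.      1.    ]]
```

View pics/w3b.png

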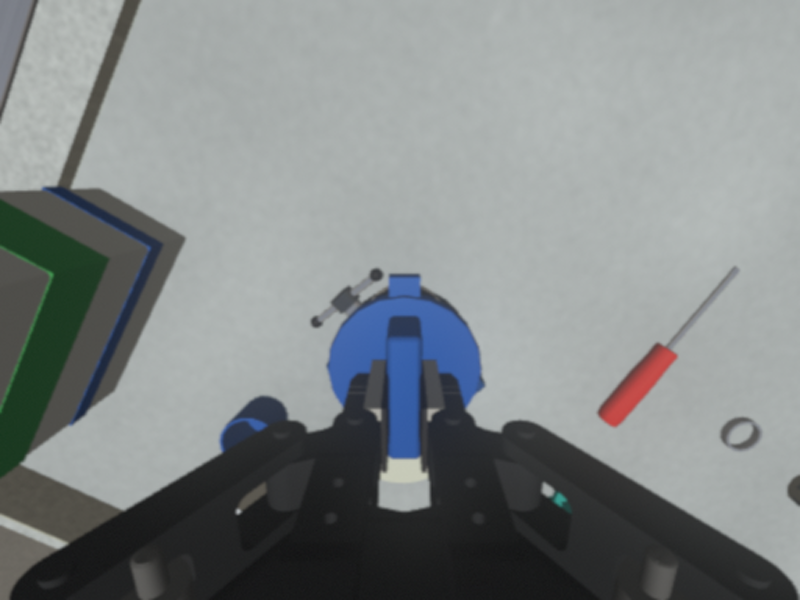

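The view shows the held cap centred, upright between the fingers, but the bore is hidden beneath it: the camera sees the other side. I shift to the bore's far side.

```bash
python3 -m jog '[[[0.03,0.02,0,0,0,0,255],[0.06,0.04,0,0,0,0,255],[0.09,0.06,0,0,0,0,255],[0.12,0.08,0,0,0,0,255],[0.15,0.095,0,0,0,0,255],[0.163,0.1,0,0,0,0,255],[0.163,0.1,0,0,0,0,255],[0.163,0.1,0,0,0,0,255],[0.163,0.1,0,0,0,0,255]]]'
python3 - <<'E'
from h import *
o=bot.get_obs();print(o['eef_pos'],o['joint_pos'],o['ft_force'])
i=bot.camera('wrist');cv2.imwrite('pics/w4.png',i);cv2.imwrite('pics/w4b.png',cv2.resize(i[60:285,110:410],(800,600),interpolation=2))
print(bot.camera_model('wrist')['T'])
E
```

```text
clock: 9.07
eef_pos: [0.6473, -0.1454, 0.2388]
tool_rot: [-0.276, 0.961, 0.0, -0.001]
ft_force: [-0.6, -0.3, -1.9]
grip_width: 0.0105
[ 0.6473 -0.1454  0.2388] [-0.2208  0.5866  0.6181  1.6038 -0.0003 -0.7791] [-0.6322 -0.3446 -1.9225]
[[-0.5287  0.8118  0.2477  0.5831]
 [ 0.8488  0.5057  0.1542 -0.1851]
 [-0.0001  0.2918 -0.9565  0.4088]
 [ 0.      0.      0.      1.    ]]
```

View pics/w4b.png

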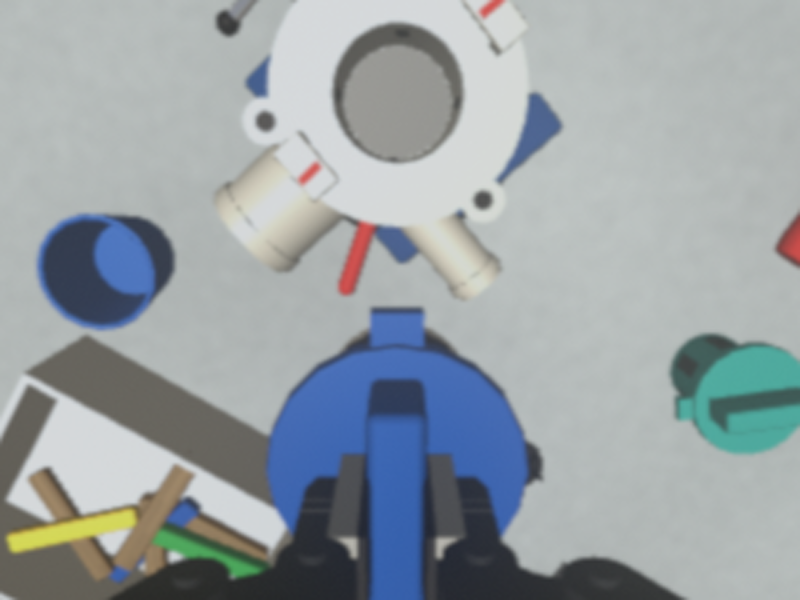

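Clear view (crop coordinates): bore ellipse centre at (399,92), red marks at (310,173) and (491,8), held cap from x=268 to 527, far lug end at (398,309).

```bash
python3 - <<'E'
from h import *
m=bot.camera_model('wrist');i=cv2.imread('pics/w4.png')
f=lambda x,y:np.array([110+(x+.5)/2.6667-.5,60+(y+.5)/2.6667-.5])
g=cv2.cvtColor(cv2.GaussianBlur(i,(3,3),0),cv2.COLOR_BGR2GRAY)[60:130,220:300];g=cv2.resize(g,None,fx=8,fy=8,interpolation=2)
k=(g<180).astype(np.uint8);
for c in cv2.findContours(k,1,1)[0]:
    if cv2.contourArea(c)/64>900: 
        e=cv2.fitEllipse(c);p=np.array(e[0])/8+[220,60]-.44;print('bore auto',p,np.array(e[1])/8,onz(m,p,.15))
b=onz(m,f(399,92),.15);print('bore',f(399,92),b)
for x in (334,464):print('edge',onz(m,f(x,92),.15))
a1=onz(m,f(310,173),.162);a2=onz(m,f(491,8),.162);print('marks',a1,a2,(a1+a2)/2,np.linalg.norm(a1-a2),np.degrees(np.arctan2(*(a1-a2)[1::-1])))
t=bot.get_obs()['eef_pos'];u=np.array([np.cos(np.radians(32)),np.sin(np.radians(32)),0])
L=onz(m,f(398,309),t[2]-.039+.058);print('lug end',L,'axis',L+.038*u,'tcp',t)
for x,y in((268,465),(527,465)):print('cap',onz(m,f(x,y),t[2]-.039+.06))
E
```

```text
bore auto [258.7134  94.2251] [50.0571 53.344 ] [ 0.5683 -0.1937  0.15  ]
bore [259.3106  94.1871] [ 0.568  -0.1933  0.15  ]
edge [ 0.5798 -0.2123  0.15  ]
edge [ 0.5562 -0.1743  0.15  ]
marks [ 0.6064 -0.2049  0.162 ] [ 0.5321 -0.1814  0.162 ] [ 0.5693 -0.1931  0.162 ] 0.0779946096970668 -17.547019094136605
lug end [ 0.6121 -0.1665  0.2582] axis [ 0.6443 -0.1464  0.2582] tcp [ 0.6471 -0.1459  0.2392]
cap [ 0.6588 -0.1727  0.2602]
cap [ 0.6272 -0.122   0.2602]
```

```bash
cat > plan.py <<'E'
import numpy as np,sys
from scipy.spatial.transform import Rotation as R
np.set_printoptions(precision=4,suppress=True)
U=np.array([np.cos(np.radians(32)),np.sin(np.radians(32)),0]);V=np.array([-U[1],U[0],0])
r=np.array([-.0037,-.0004,-.039]);B=np.array([.5722,-.1929,0])+[r[0],r[1],.15]
def tcp(th,du,dv,h): # deg, mm ; foot centre offset from bore along u,v and height above the mouth
    return B+(du*U+dv*V)*1e-3+[0,0,h*1e-3]-R.from_rotvec(np.radians(th)*U).apply(r)
if __name__=='__main__':
    print('u',U)
    prev=np.array([.648,-.146,.239]);pt=0
    for a in ((12.5,0,2,30),(12.5,0,2,8),(12.5,0,2,1)):
        p=tcp(*a);print(a,'shift',p-prev,'turn',(a[0]-pt)*U);prev=p;pt=a[0]
E
python3 plan.py
```

```text
u [0.848  0.5299 0.    ]
(12.5, 0, 2, 30) shift [-0.0724 -0.0523 -0.0213] turn [10.6006  6.624   0.    ]
(12.5, 0, 2, 8) shift [ 0.     0.    -0.022] turn [0. 0. 0.]
(12.5, 0, 2, 1) shift [ 0.     0.    -0.007] turn [0. 0. 0.]
```

```bash
python3 -m jog '[[[-0.02,-0.015,0,5,3,0,255],[-0.045,-0.033,-0.005,10.6,6.6,0,255],[-0.0724,-0.0523,-0.0213,10.6,6.6,0,255],[-0.0724,-0.0523,-0.0213,10.6,6.6,0,255],[-0.0724,-0.0523,-0.0213,10.6,6.6,0,255],[-0.0724,-0.0523,-0.0213,10.6,6.6,0,255],[-0.0724,-0.0523,-0.0213,10.6,6.6,0,255]]]'
python3 -m jog '[[[0,0,-0.01,0,0,0,255],[0,0,-0.02,0,0,0,255],[0,0,-0.022,0,0,0,255],[0,0,-0.022,0,0,0,255],[0,0,-0.022,0,0,0,255],[0,0,-0.022,0,0,0,255]]]'
python3 - <<'E'
from h import *
from scipy.spatial.transform import Rotation as R
o=bot.get_obs();M=R.from_quat(o['tool_rot']).as_matrix();print(o['eef_pos'],M[:,2],o['ft_force'],o['ft_torque'])
out=[]
for n in('scene','side'):
    i=bot.camera(n);m=bot.camera_model(n);cv2.imwrite(f'pics/{n}3.png',i);q=proj(m,[.572,-.18,.2]).astype(int)
    out.append(cv2.resize(i[q[1]-50:q[1]+50,q[0]-33:q[0]+33],(400,600),interpolation=2));print(n,q-[33,50])
cv2.imwrite('pics/t1.png',np.hstack(out))
E
```

```text
clock: 9.7
eef_pos: [0.5766, -0.1985, 0.2204]
tool_rot: [-0.274, 0.956, 0.103, -0.028]
ft_force: [0.4, -0.8, -0.9]
grip_width: 0.0103
clock: 10.2
eef_pos: [0.5764, -0.1981, 0.1973]
tool_rot: [-0.274, 0.956, 0.104, -0.029]
ft_force: [0.3, -0.1, -0.3]
grip_width: 0.01
[ 0.5764 -0.1981  0.1973] [-0.1119  0.1824 -0.9768] [ 0.2909 -0.1272 -0.3055] [-0.2138 -0.1381 -0.0031]
scene [186 176]
side [227  55]
```

View pics/t1.png

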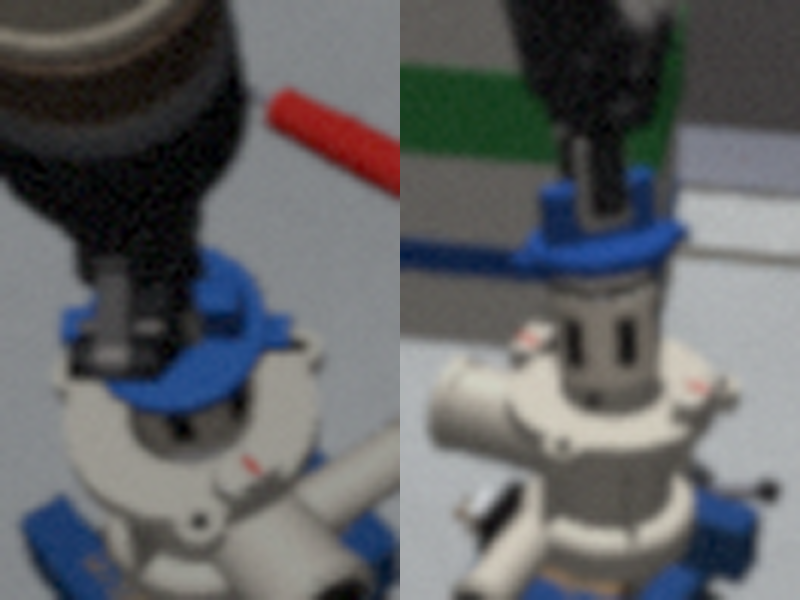

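The filter hangs tilted over the mouth, aligned, with the lugs between the claws. I lower it gently.

```bash
python3 -m jog '[[[0,0,-0.002,0,0,0,255],[0,0,-0.004,0,0,0,255],[0,0,-0.004,0,0,0,255],[0,0,-0.004,0,0,0,255]]]'
python3 -m jog '[[[0,0,-0.001,0,0,0,255],[0,0,-0.002,0,0,0,255],[0,0,-0.003,0,0,0,255],[0,0,-0.003,0,0,0,255],[0,0,-0.003,0,0,0,255]]]'
```

```text
clock: 10.63
eef_pos: [0.5754, -0.1983, 0.1914]
tool_rot: [-0.273, 0.956, 0.105, -0.03]
ft_force: [-0.3, 0.7, -0.2]
grip_width: 0.0104
clock: 11.05
eef_pos: [0.5754, -0.1983, 0.1886]
tool_rot: [-0.273, 0.956, 0.105, -0.03]
ft_force: [-0.8, 0.2, -1.6]
grip_width: 0.0103
```

```bash
python3 -m jog '[[[0,0,-0.001,0,0,0,255],[0,0,-0.0015,0,0,0,255],[0,0,-0.0015,0,0,0,255],[0,0,-0.0015,0,0,0,255]]]'
echo +d; python3 -m jog '[[[0.0005,-0.0008,0,0,0,0,255],[0.0005,-0.0008,0,0,0,0,255],[0.0005,-0.0008,0,0,0,0,255]]]';python3 -m jog '[[[0.0005,-0.0008,0,0,0,0,255],[0.0005,-0.0008,0,0,0,0,255],[0.0005,-0.0008,0,0,0,0,255]]]'
```

```text
clock: 11.38
eef_pos: [0.5754, -0.1984, 0.1872]
tool_rot: [-0.273, 0.956, 0.105, -0.03]
ft_force: [-1.0, -0.3, -2.0]
grip_width: 0.0107
+d
clock: 11.63
eef_pos: [0.5759, -0.1991, 0.1872]
tool_rot: [-0.273, 0.956, 0.105, -0.03]
ft_force: [-2.5, -0.6, -0.6]
grip_width: 0.0104
clock: 11.88
eef_pos: [0.5763, -0.1997, 0.1873]
tool_rot: [-0.273, 0.956, 0.105, -0.03]
ft_force: [-2.2, 1.0, -0.8]
grip_width: 0.0107
```

```bash
for k in 1 2; do python3 -m jog '[[[0.0003,-0.0004,0,0,0,0,255],[0.0003,-0.0004,0,0,0,0,255],[0.0003,-0.0004,0,0,0,0,255]]]'|grep -E "eef|force"; done
python3 -m jog '[[[0,0,0,0,0,0,255]]]'|grep force
```

```text
eef_pos: [0.5765, -0.1999, 0.1872]
ft_force: [-2.3, 1.2, 0.4]
eef_pos: [0.5768, -0.2002, 0.1872]
ft_force: [-3.6, 2.6, -0.7]
ft_force: [-4.7, 2.1, 1.5]
```

```bash
for k in 1 2; do python3 -m jog '[[[-0.0004,-0.0003,0,0,0,0,255],[-0.0004,-0.0003,0,0,0,0,255],[-0.0004,-0.0003,0,0,0,0,255],[-0.0004,-0.0003,0,0,0,0,255]]]'|grep -E "eef|force";python3 -m jog '[[[0,0,0,0,0,0,255]]]'|grep force; done
```

```text
eef_pos: [0.5767, -0.2005, 0.1872]
ft_force: [-4.2, 3.9, -1.0]
ft_force: [-3.4, 2.4, -1.4]
eef_pos: [0.5766, -0.2007, 0.1872]
ft_force: [-4.0, 3.0, -1.5]
ft_force: [-2.5, 4.3, 0.0]
```

```bash
cat > p2.py <<'E'
from plan import *
c=.35;du0=-1.3;dv0=-.74
cur=tcp(12.5,-1.0,-.9,-.5);cur=cur;pt=12.5
for th,h in((9,-1),(6,-1.5),(4.5,-2),(3,-2.5),(1.5,-3),(0,-4)):
    t=np.radians(th);f=22.5-c-22/np.cos(t)+h*np.tan(t)
    p=tcp(th,du0,dv0-f,h);print(th,h,'f',round(f,2),'total',(p-cur)*1e3,'mm turn',(th-12.5)*U)
E
python3 p2.py
```

```text
9 -1 f -0.28 total [-1.7193  2.1853  0.0416] mm turn [-2.9682 -1.8547 -0.    ]
6 -1.5 f -0.13 total [-2.7047  3.7622 -0.1077] mm turn [-5.5123 -3.4445 -0.    ]
4.5 -2 f -0.08 total [-3.2131  4.5759 -0.472 ] mm turn [-6.7844 -4.2394 -0.    ]
3 -2.5 f -0.01 total [-3.7175  5.3831 -0.8629] mm turn [-8.0565 -5.0342 -0.    ]
1.5 -3 f 0.06 total [-4.2174  6.1831 -1.2804] mm turn [-9.3285 -5.8291 -0.    ]
0 -4 f 0.15 total [-4.7125  6.9754 -2.2246] mm turn [-10.6006  -6.624   -0.    ]
```

```bash
python3 -m jog '[[[-0.0009,0.0011,0,-1.5,-0.9,0,255],[-0.0017,0.0022,0,-3,-1.85,0,255],[-0.0017,0.0022,0,-3,-1.85,0,255],[-0.0017,0.0022,0,-3,-1.85,0,255]]]'|grep -E "eef|force"
python3 -m jog '[[[-0.0005,0.0008,0,-1.3,-0.8,0,255],[-0.001,0.0016,-0.0001,-2.5,-1.6,0,255],[-0.001,0.0016,-0.0001,-2.5,-1.6,0,255],[-0.001,0.0016,-0.0001,-2.5,-1.6,0,255]]]'|grep -E "eef|force"
python3 -m jog '[[[0,0,0,0,0,0,255]]]'
```

```text
eef_pos: [0.5751, -0.1988, 0.1878]
ft_force: [-2.0, 3.4, -0.6]
eef_pos: [0.574, -0.1974, 0.1874]
ft_force: [-2.7, 3.8, -0.3]
clock: 14.05
eef_pos: [0.574, -0.1975, 0.1874]
tool_rot: [-0.275, 0.96, 0.051, -0.014]
ft_force: [-3.1, 2.7, 0.4]
grip_width: 0.0103
```

```bash
python3 -m jog '[[[-0.0003,0.0005,-0.0002,-0.7,-0.4,0,255],[-0.0006,0.0009,-0.0004,-1.3,-0.8,0,255],[-0.0006,0.0009,-0.0004,-1.3,-0.8,0,255],[-0.0006,0.0009,-0.0004,-1.3,-0.8,0,255]]]'|grep -E "eef|force"
python3 -m jog '[[[-0.0003,0.0005,-0.0002,-0.7,-0.4,0,255],[-0.0006,0.0009,-0.0004,-1.3,-0.8,0,255],[-0.0006,0.0009,-0.0004,-1.3,-0.8,0,255],[-0.0006,0.0009,-0.0004,-1.3,-0.8,0,255]]]'|grep -E "eef|force"
python3 -m jog '[[[0,0,0,0,0,0,255]]]'|grep -E "eef|force|rot"
```

```text
eef_pos: [0.5732, -0.1965, 0.1869]
ft_force: [-0.8, 2.5, -0.5]
eef_pos: [0.5725, -0.1957, 0.1864]
ft_force: [-2.8, 1.4, -0.9]
eef_pos: [0.5725, -0.1957, 0.1864]
tool_rot: [-0.275, 0.961, 0.025, -0.007]
ft_force: [-2.1, 2.2, -0.6]
```

```bash
python3 -m jog '[[[-0.0003,0.0005,-0.0002,-0.7,-0.4,0,255],[-0.0005,0.0008,-0.0004,-1.3,-0.8,0,255],[-0.0005,0.0008,-0.0004,-1.3,-0.8,0,255],[-0.0005,0.0008,-0.0004,-1.3,-0.8,0,255]]]'|grep -E "eef|force"
python3 -m jog '[[[-0.0003,0.0005,-0.0004,-0.7,-0.4,0,255],[-0.0005,0.0008,-0.001,-1.3,-0.8,0,255],[-0.0005,0.0008,-0.001,-1.3,-0.8,0,255],[-0.0005,0.0008,-0.001,-1.3,-0.8,0,255]]]'|grep -E "eef|force"
python3 -m jog '[[[0,0,0,0,0,0,255]]]'|grep -E "eef|force|rot"
```

```text
eef_pos: [0.572, -0.1948, 0.186]
ft_force: [-1.5, 1.5, -0.8]
eef_pos: [0.5715, -0.1939, 0.1852]
ft_force: [-1.2, 2.9, -0.2]
eef_pos: [0.5716, -0.194, 0.1852]
tool_rot: [-0.275, 0.961, -0.001, 0.0]
ft_force: [-2.0, 3.0, 0.7]
```

```bash
python3 -m jog '[[[-0.0002,0.0003,-0.001,0,0,0,255],[-0.0002,0.0003,-0.002,0,0,0,255],[-0.0002,0.0003,-0.002,0,0,0,255]]]'|grep -E "eef|force|rot"
for k in 1 2; do python3 -m jog '[[[0,0,-0.001,0,0,0,255],[0,0,-0.002,0,0,0,255],[0,0,-0.002,0,0,0,255]]]'|grep -E "eef|force"; done
```

```text
eef_pos: [0.5714, -0.1939, 0.1828]
tool_rot: [-0.275, 0.961, -0.001, 0.0]
ft_force: [-0.9, 2.9, -0.8]
eef_pos: [0.5713, -0.1939, 0.1807]
ft_force: [-0.7, 1.4, 0.7]
eef_pos: [0.5713, -0.1939, 0.1787]
ft_force: [-0.8, 2.3, -0.9]
```

```bash
for k in 1 2 3 4; do python3 -m jog '[[[0,0,-0.001,0,0,0,255],[0,0,-0.002,0,0,0,255],[0,0,-0.003,0,0,0,255],[0,0,-0.003,0,0,0,255]]]'|grep -E "eef|force"; done
```

```text
eef_pos: [0.5713, -0.1938, 0.1757]
ft_force: [-0.6, 2.5, -0.6]
eef_pos: [0.5713, -0.1938, 0.1728]
ft_force: [-0.9, 1.4, -0.5]
eef_pos: [0.5713, -0.1938, 0.1699]
ft_force: [-1.2, 2.4, 1.6]
eef_pos: [0.5713, -0.1938, 0.1668]
ft_force: [-1.7, 3.1, 1.4]
```

```bash
for k in 1 2 3 4; do python3 -m jog '[[[0,0,-0.0015,0,0,0,255],[0,0,-0.003,0,0,0,255],[0,0,-0.0045,0,0,0,255],[0,0,-0.006,0,0,0,255],[0,0,-0.006,0,0,0,255]]]'|grep -E "eef|force"; done
```

```text
eef_pos: [0.5712, -0.1937, 0.1605]
ft_force: [-1.1, 3.4, 1.3]
eef_pos: [0.5712, -0.1937, 0.1545]
ft_force: [-1.0, 3.1, 1.9]
eef_pos: [0.5712, -0.1937, 0.1486]
ft_force: [-1.3, 3.8, 1.9]
eef_pos: [0.5712, -0.1937, 0.1426]
ft_force: [-1.3, 4.7, 2.0]
```

Nearly home (about 5.5 mm left). Small steps now.

```bash
for k in 1 2 3 4; do python3 -m jog '[[[0,0,-0.0005,0,0,0,255],[0,0,-0.001,0,0,0,255],[0,0,-0.001,0,0,0,255]]]'|grep -E "eef|force"; done
```

```text
eef_pos: [0.5712, -0.1936, 0.1419]
ft_force: [-2.7, 4.8, 2.8]
eef_pos: [0.5712, -0.1936, 0.141]
ft_force: [-3.4, 4.5, 3.9]
eef_pos: [0.5712, -0.1937, 0.14]
ft_force: [-2.5, 3.3, 3.4]
eef_pos: [0.5712, -0.1936, 0.139]
ft_force: [-2.8, 4.9, 3.7]
```

```bash
for k in 1 2 3; do python3 -m jog '[[[0,0,-0.0004,0,0,0,255],[0,0,-0.0008,0,0,0,255],[0,0,-0.0008,0,0,0,255]]]'|grep -E "eef|force"; done;python3 -m jog '[[[0,0,0,0,0,0,255]]]'|grep -E "eef|force|rot"
```

```text
eef_pos: [0.5712, -0.1936, 0.1382]
ft_force: [-3.1, 4.2, 3.7]
eef_pos: [0.5712, -0.1936, 0.1374]
ft_force: [-2.7, 3.7, 4.5]
eef_pos: [0.5712, -0.1936, 0.1373]
ft_force: [-3.3, 4.1, 6.2]
eef_pos: [0.5713, -0.1936, 0.1373]
tool_rot: [-0.275, 0.961, -0.001, 0.0]
ft_force: [-2.7, 5.3, 6.0]
```

```bash
python3 -m jog '[[[0,0,-0.0005,0,0,0,255],[0,0,-0.0005,0,0,0,255],[0,0,-0.0005,0,0,0,255]]]'|grep -E "eef|force";python3 -m jog '[[[0,0,-0.0003,0,0,0,255],[0,0,-0.0003,0,0,0,255]]]'|grep -E "eef|force|rot"
```

```text
eef_pos: [0.5713, -0.1936, 0.1372]
ft_force: [-4.9, 5.8, 8.1]
eef_pos: [0.5713, -0.1936, 0.1372]
tool_rot: [-0.275, 0.961, -0.001, 0.001]
ft_force: [-4.2, 4.5, 9.6]
```

Seated: z is stuck at 0.1372 while the force rises to about 9 N. I ease off and turn clockwise about the filter's axis in stages.

```bash
python3 -m jog '[[[-0.0001,0.0002,0.0005,0,0,0,255],[-0.0001,0.0002,0.0005,0,0,0,255],[0,-0.0002,0.0005,0,0,-4,255],[0,-0.0005,0.0005,0,0,-8,255],[0,-0.0005,0.0005,0,0,-8,255]]]'
python3 -m jog '[[[0,-0.0003,0,0,0,-4,255],[0,-0.0005,0,0,0,-8.5,255],[0,-0.0005,0,0,0,-8.5,255]]]'
```

```text
clock: 21.97
eef_pos: [0.5715, -0.1935, 0.1373]
tool_rot: [-0.207, 0.978, -0.001, 0.001]
ft_force: [-3.0, 6.2, 7.7]
grip_width: 0.0104
clock: 22.22
eef_pos: [0.5715, -0.1937, 0.1372]
tool_rot: [-0.134, 0.991, -0.0, 0.001]
ft_force: [-3.8, 6.4, 7.4]
grip_width: 0.0102
```

```bash
python3 - <<'E'
from workcell import bot
o=bot.get_obs();print(o['ft_force'],o['ft_torque'])
E
```

```text
[-3.83530422  6.40122202  7.39939423] [1.51177225 0.82312966 0.00612513]
```

```bash
python3 -m jog '[[[0,0.0003,0,0,0,-4,255],[-0.0002,0.0003,0,0,0,-8,255],[-0.0002,0.0002,0,0,0,-12,255],[-0.0003,0.0001,0,0,0,-16.5,255],[-0.0003,0.0001,0,0,0,-16.5,255]]]'
python3 -m jog '[[[-0.0002,0,0,0,0,-4,255],[-0.0003,0,0,0,0,-8,255],[-0.0003,0,0,0,0,-8,255],[-0.0003,0,0,0,0,-8,255]]]'
```

```text
clock: 22.63
eef_pos: [0.5715, -0.1939, 0.1372]
tool_rot: [0.01, 1.0, -0.001, 0.001]
ft_force: [-2.8, 5.9, 7.5]
grip_width: 0.0103
clock: 22.97
eef_pos: [0.5713, -0.1941, 0.1372]
tool_rot: [0.079, 0.997, -0.001, 0.001]
ft_force: [-2.6, 6.6, 6.4]
grip_width: 0.01
```

```bash
python3 -m jog '[[[-0.0001,0.0001,0,0,0,-3,255],[-0.0002,0.0002,0,0,0,-5,255],[-0.0002,0.0002,0,0,0,-7,255],[-0.0002,0.0002,0,0,0,-8,255],[-0.0002,0.0002,0,0,0,-8,255]]]'
python3 - <<'E'
from workcell import bot
o=bot.get_obs();print(o['ft_force'],o['ft_torque'],o['joint_pos'])
E
```

```text
clock: 23.38
eef_pos: [0.5713, -0.1942, 0.1372]
tool_rot: [0.148, 0.989, -0.001, 0.001]
ft_force: [-1.7, 5.6, 5.9]
grip_width: 0.0106
[-1.65778392  5.61901484  5.91912831] [1.16343284 0.5337339  0.15911506] [-3.26973871e-01  4.77094860e-01  1.75590435e-01  1.26753543e+00
 -1.18637568e-03 -2.95436151e-02]
```

```bash
python3 -m jog '[[[0,0.0004,0.0003,0,0,0,255],[0,0.0004,0.0003,0,0,0,200],[0,0.0004,0.0003,0,0,0,150],[0,0.0004,0.0003,0,0,0,120],[0,0.0004,0.0003,0,0,0,120],[0,0.0004,0.0003,0,0,0,120],[0,0.0004,0.0003,0,0,0,120]]]'
python3 -m jog '[[[0,0,0.005,0,0,0,120],[0,0,0.02,0,0,0,120],[0,0,0.05,0,0,0,120],[0,0,0.08,0,0,0,120],[0.035,-0.01,0.1,0,0,0,120],[0.07,-0.02,0.1,0,0,0,120],[0.08,-0.025,0.1,0,0,0,120],[0.08,-0.025,0.1,0,0,0,120],[0.08,-0.025,0.1,0,0,0,120]]]'
python3 - <<'E'
from h import *
print(bot.get_obs()['ft_force'])
out=[]
ms={}
for n in('wrist','scene','side'):
    i=bot.camera(n);m=bot.camera_model(n);cv2.imwrite(f'pics/{n}9.png',i);q=np.clip(proj(m,[.57,-.193,.17]).astype(int),[55,50],[450,330]);s=110 if n=='wrist' else 45
    x0,y0=max(q[0]-s,0),max(q[1]-s,0);c=i[y0:q[1]+s,x0:q[0]+s];print(n,q,x0,y0,c.shape);out.append(cv2.resize(c,(266,266*c.shape[0]//c.shape[1]),interpolation=2))
h=max(o.shape[0] for o in out)
cv2.imwrite('pics/end.png',np.hstack([cv2.copyMakeBorder(o,0,h-o.shape[0],0,0,0) for o in out]))
E
```

```text
clock: 23.97
eef_pos: [0.5705, -0.1945, 0.1364]
tool_rot: [0.149, 0.989, -0.001, -0.0]
ft_force: [0.4, 0.1, 0.6]
grip_width: 0.0451
clock: 24.72
eef_pos: [0.6504, -0.2192, 0.2356]
tool_rot: [0.148, 0.989, -0.001, -0.001]
ft_force: [0.5, 0.6, -0.2]
grip_width: 0.0454
[ 0.4984  0.6074 -0.2253]
wrist [259 103] 149 0 (213, 220, 3)
scene [215 238] 170 193 (90, 90, 3)
side [261 112] 216 67 (90, 90, 3)
```

View pics/end.png

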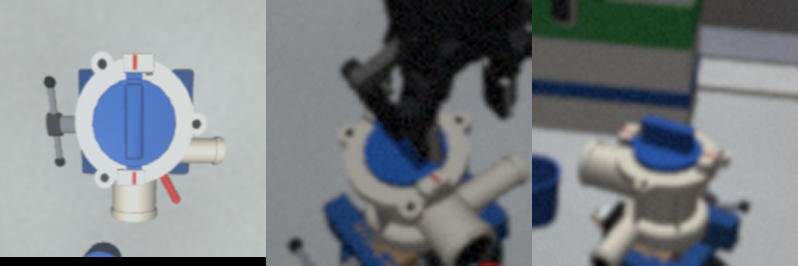

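The wrist view shows the bar in line with both red marks and the lugs under the claws. In the side view the cap lies flat on the flange, and the gripper is clear. Handing in.

```bash
python3 -c "
from workcell import bot
print(bot.job_done(),bot.get_obs()['clock'])"
```

```text
the job is handed in; nothing more can be done
the job is handed in; nothing more can be done
```

The new blue filter is in the pump bore, locked and released, and the job was handed in at about 25 s on the robot clock. No verdict was reported.

- **Grip:** The first closing missed the bar. The fingertips sat about 26–31 mm higher than the tool frame implied. I reopened, went lower, and it then held.
- **Fitting:** I started it tilted 12.5° with its lower edge in the bore. I found the wall by light contact of about 5 N, then stood it up and eased it in.
- **Seating:** It stopped at TCP z = 0.137 m with the push rising to about 10 N. That puts the foot 52 mm below the mouth, which is fully home. The 30 N limit is on filter-to-pump contact, which the wrist readings only show indirectly; the vertical push never read above about 10 N and sideways stayed under about 8 N.
- **Locking:** I turned it about 49° clockwise, until the bar was at about -17.0° by the tool against -17.5° measured for the marks.

In the last pictures the bar lies along the red marks, the cap is flat on the flange and the gripper is clear, with no force on the wrist. Nothing was pushed knowingly, but I did not re-measure the old filter, the other loose things or the filter's tilt at the end.

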